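# Open the ratchet bottle holder

## Robot

A 7-joint arm with a two-finger parallel gripper is mounted at the origin on a cart in front of the work surface, level with it; the furniture and walls round the work are solid. World frame = base frame: x ahead of the robot, y to its left, z up, the work surface at z = 0. Lengths are in m, angles in rad, forces in N, time in s.
With the tool pointing down it reaches from about 0.35 to 0.9 m from the base axis. Payload 7.2 kg.
Tool frame: the origin (TCP) lies on the front face of the gripper's body, between the roots of the fingers; the fingertips stand 73 mm ahead of it and the grasp point (between the pads) lies bot.grip_depth ahead of it (bot.grip_depth is the distance from the TCP to the grasp point, in m); z points along the fingers, y is the direction in which the jaws open and shut (so a half turn about z gives the same grasp; the last joint's range is limited). The gripper opens to 85 mm and grips with 20 to 120 N. Pads are 22 mm wide; open, the fingers measure 114 mm over their backs; the gripper's body (76 mm by 85 mm) begins 54 mm behind the grasp point. The pads swing forward as they close: fully open they stand 13 mm farther back than shut.
Start: joints at [1.138, 0.411, -0.013, 1.596, 0.006, 1.134, -0.082], TCP at [0.223, -0.584, 0.304] pointing down, gripper open.
Joint ranges: [-2.95, 2.95], [-0.29, 1.99], [-1.47, 1.44], [0.14, 2.54], [-1.03, 4.17], [0.13, 1.85], [-2.86, 2.86]. Speed limits (rad/s): [2.39, 2.39, 3.01, 3.01, 3.14, 3.14, 3.14].

## Interface

Orientations are given as a 3x3 rotation matrix whose columns are the frame's x, y, z axes.
In Python, from station import bot, cams, order gives the robot as it stands.
- The arm moves only by the shell command python3 -m inch 'ROWS' [FORCE]. ROWS is JSON, one flat list of numbers, 7 for each row, row after row: the turn, a rotation vector about the world's x, y, z in rad, then the shift along the world's x, y, z in cm, then the opening, from -1 (shut) to 1 (fully open). In form: [rx, ry, rz, dx, dy, dz, gripper, rx, ry, rz, dx, dy, dz, gripper, ...]. A call has 1 to 12 rows; each row is the pose to reach, as a shift and turn from the pose commanded when the call began; what a row does not reach only later rows make up. A row lasts 1/12 s, in which the tool goes at most 41.7 mm and 7.16 degrees, less where a joint would pass 70% of its speed; a pose out of reach is approached as far as the arm can. A call with a gripper value outside its range is refused whole. The fingers move at their own pace and stop on an object; FORCE is the grip in N (left out, the last holds). Time passes only in rows, so rows that repeat a pose let the fingers close. It gives the time, the measured TCP pose, the force and the opening at its end, in the units of the state.
- bot.observe(): the state, without advancing time (a new reading comes with each control period).
- cams.grab_frame(name): name is "scene" or "top"; returns (picture, depth): 400x640x3 uint8, red, green, blue; 400x640 float32, m along the optical axis (not along the pixel's ray), 0 where there is no reading.
- cams.get_calibration(name): a dict with "fx", "fy", "cx", "cy" (pixels), "distortion" ([k1, k2, p1, p2, k3] as OpenCV has them; the pictures are not rectified), "position" and "rotation" of the camera in the world. Camera axes: x right, y down, z forward; pixel columns grow to the right and rows downward; lengths in m; the calibration is good to about 2 mm. A picture is of the moment at which its call begins. get_calibration takes no time and is no camera call.
- order.close_job(): hands the job in, once; it reports no verdict.
The state is a dict: "time_s": time; "qpos": joint angles; "joint_velocities": joint speeds; "effort": joint torques, N m; "tool_pos": TCP position; "ee_rot": TCP orientation; "force": force on the tool from outside, world axes, zero at the start; "wrist_torque": the same for the moment, N m; "finger_gap": opening from 0.0 (shut) to 1.0 (fully open).
Only numpy, scipy, OpenCV 4.12 (cv2) and the standard library are available. Lean on these libraries where they do the work, as an engineer would, in place of code of your own. Each camera call takes 0.05 s, during which the arm holds its last target.

## Task

Open the bottle holder on the bench so that the three dropper bottles in it can be taken out: press down the release tab on the sliding jaw and, keeping it pressed, push the jaw along its bar away from the bottles until it is fully home against the end stop, then let the tab spring back up. Nothing needs to be gripped or lifted: leave the bottles standing where they are in the holder, and do not disturb the sample cell, the beaker and the timer beside it.

Things in the scene. Friction and masses are not known exactly. Their poses are not given: they have to be found in the camera images.
- holder: Fixed bottle holder: aluminium base 90 mm (its x) by 300 mm (its y), 8 mm thick; origin under its centre. Toothed bar along y at x = -25 mm (robot side), z 18 to 32. Fixed end plate, 65 mm high, at its -y end; end stop of the bar, 42 mm high, at y 130 to 146. Bottles stand on the base at x = 20, y about -117, -87, -57. The jaw opens towards +y. Yaw within 0.35 rad.
- jaw (a joint): Sliding jaw along the bar, m: 0 nearest the bottles, 0.100 fully home (open) at the end stop, one click short is 0.0955; starts at 0 to 0.04. Grey carriage 40 mm across, 73 along the bar, top at 40 mm, with an upright jaw plate over the lane. Tab up: the ratchet (5 mm teeth) bars it from opening, do not force it. Tab pressed: slides with about 2 N; it locks again when the tab comes up.
- release (a joint): How far the black release tab is pressed, m: 0 up (locked), 0.008 fully down. Sprung: moves from about 6.5 N, about 10 N at full depth; the jaw is free when the tab is 4 mm or more down; it returns by itself when let go. A finger resting on the pressed tab drags the jaw along by friction, so leave it by lifting straight up.
- tab_top (a point): Centre of the upper face of the release tab, a ribbed black pad 34 mm across the bar and 36 mm along it; 50 mm above the worktop when up, 42 when fully pressed (still 2 mm above the carriage). Moves with jaw and tab; axes as the holder's (y along the bar, the opening direction).
- rest_face (a point): Thumb rest: grey upright wall on the carriage, 34 mm wide, 8 thick, rising to 74 mm above the worktop, just beyond the tab in the opening direction. The point is the middle of its face towards the tab, 60 mm above the worktop and 22 mm from the tab's centre along the bar. A fingertip on the tab pushes this face towards the holder's +y to slide the jaw.
- reagent_0: white dropper bottle with an orange tip, 74 mm tall, 28 mm in diameter, loose; origin at the centre of its underside; one of three in the holder, in any order.
- reagent_1: white dropper bottle with a white cap, 64 mm tall, 28 mm in diameter, loose; origin at the centre of its underside; one of three in the holder, in any order.
- reagent_2: amber dropper bottle with a green tip, 69 mm tall, 28 mm in diameter, loose; origin at the centre of its underside; one of three in the holder, in any order.
- cell_b: Clear square sample cell 28x28x66 mm, loose, standing on the worktop about 50 mm beyond the end-stop end of the holder; origin under its centre. Bystander.
- beaker_50: Clear 50 ml beaker 46 mm in diameter, 57 mm tall, loose, about 50 mm beyond the fixed end plate; origin under its centre. Bystander.
- bench_timer: White digital timer 62x66x20 mm, loose, lying in front of the holder (robot side); origin under its centre. Bystander.

How it is judged:
By the outcome, as a careful person would: the job done as asked, in the order asked, and still so for the second after the job is handed in, with the robot touching nothing.
It also fails if it takes over 29 s, if anything falls off the work surface, if the arm or the gripper's body presses on something with over 40 N, if the wrist force passes 120 N, or if a joint passes its speed limit or range.

## Working session

There is one attempt and no reset: what is moved stays moved. The work goes in short steps, Python scripts to look and compute and a shell command to move; the robot and the scene stay as the last step left them, time stands still between calls to the robot, and variables do not carry over. Pictures are saved under pics/ and viewed, and the job is handed in when it is done.

```bash
mkdir -p pics; ls; python3 - <<'E'
from station import bot,cams,order
import cv2,numpy as np
for n in("scene","top"):
    p,d=cams.grab_frame(n); cv2.imwrite(f"pics/{n}0.png",p[:,:,::-1]); np.savez(f"{n}0.npz",p=p,d=d)
    c=cams.get_calibration(n);print(n,{k:np.round(v,4).tolist() for k,v in c.items()})
s=bot.observe();print({k:np.round(v,3).tolist() for k,v in s.items()},bot.grip_depth)
E
```

```text
pics
scene {'fx': 448.0207, 'fy': 448.0207, 'cx': 323.8179, 'cy': 204.8534, 'distortion': [0.0215, 0.0, 0.0, 0.0, 0.0], 'position': [-0.2169, -0.6432, 0.4368], 'rotation': [[0.4186, -0.3981, 0.8162], [-0.9078, -0.1585, 0.3883], [-0.0253, -0.9035, -0.4278]]}
top {'fx': 469.9019, 'fy': 469.9019, 'cx': 314.3653, 'cy': 193.3724, 'distortion': [0.0218, 0.0, 0.0, 0.0, 0.0], 'position': [0.3647, -0.3101, 0.9995], 'rotation': [[-0.0177, -0.9896, 0.1427], [-0.9998, 0.0188, 0.0061], [-0.0088, -0.1425, -0.9898]]}
{'time_s': 0.1, 'qpos': [1.138, 0.412, -0.013, 1.597, 0.006, 1.134, -0.082], 'joint_velocities': [0.0, -0.001, -0.001, -0.002, 0.0, 0.0, -0.002], 'effort': [0.003, -60.183, 0.684, -30.009, 0.014, 0.006, 0.0], 'tool_pos': [0.223, -0.584, 0.303], 'ee_rot': [[0.934, 0.357, -0.001], [0.357, -0.934, 0.001], [-0.0, -0.002, -1.0]], 'force': [0.727, -0.069, 0.035], 'wrist_torque': [-0.027, 0.055, -0.012], 'finger_gap': 0.998} 0.0539
```

View pics/scene0.png

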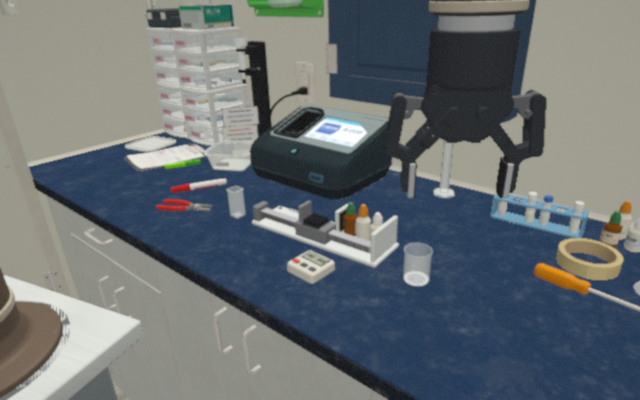

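View pics/top0.png

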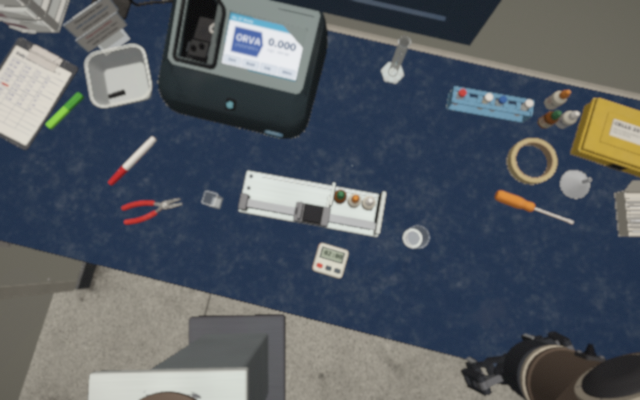

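The top view shows the holder at about (240–385, 170–235), with bottles on its right end (world -y). The black tab is near (313, 214), the cell at (211, 199), the beaker at (415, 237) and the timer at (330, 261). I'll zoom in next.

```bash
python3 - <<'E'
import cv2,numpy as np
p=np.load("top0.npz")["p"];cv2.imwrite("pics/topz.png",cv2.resize(p[160:250,230:396,::-1],None,fx=4.8,fy=4.8,interpolation=cv2.INTER_CUBIC))
p=np.load("scene0.npz")["p"];cv2.imwrite("pics/scenez.png",cv2.resize(p[190:290,240:410,::-1],None,fx=4.7,fy=4.7,interpolation=cv2.INTER_CUBIC))
E
```

```text
(no output)
```

View pics/topz.png

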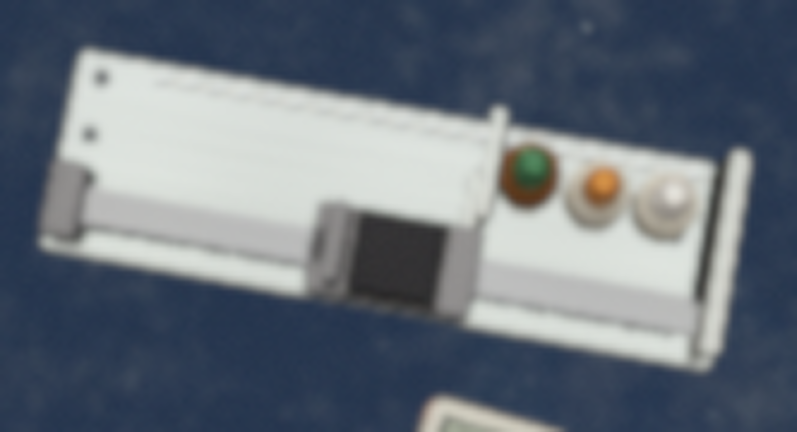

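View pics/scenez.png

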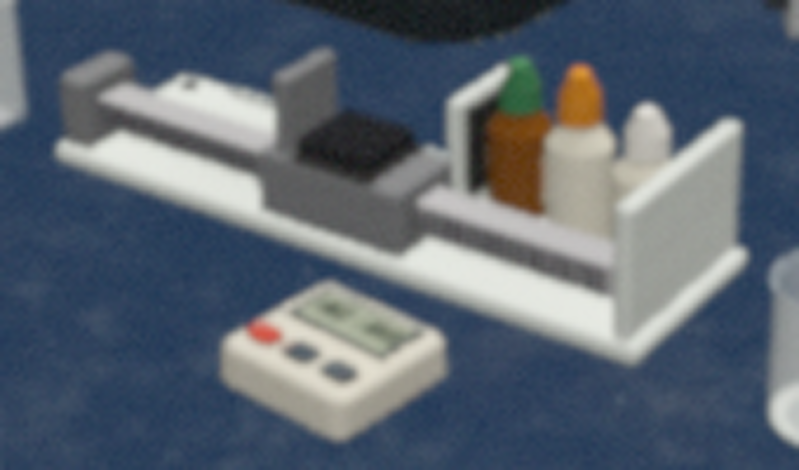

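```bash
cat > h.py <<'E'
import cv2,numpy as np
from station import bot,cams
def cast(n,px,z):
    c=cams.get_calibration(n);K=np.array([[c["fx"],0,c["cx"]],[0,c["fy"],c["cy"]],[0,0,1]])
    u=cv2.undistortPoints(np.array(px,float).reshape(-1,1,2),K,np.array(c["distortion"])).reshape(-1,2)
    r=np.c_[u,np.ones(len(u))]@np.array(c["rotation"]).T;o=np.array(c["position"])
    return o+r*((z-o[2])/r[:,2])[:,None]
def darkmask(p,box):
    x0,y0,x1,y1=box;m=np.zeros(p.shape[:2],np.uint8)
    m[y0:y1,x0:x1]=(p[y0:y1,x0:x1].max(2)<75)*255
    n,l,s,c=cv2.connectedComponentsWithStats(m);i=1+s[1:,4].argmax();
    cn=cv2.findContours((l==i).astype(np.uint8),0,1)[0][0]
    return c[i],s[i],cv2.minAreaRect(cn)
E
python3 - <<'E'
from h import *
np.set_printoptions(precision=4,suppress=True)
z=lambda a:np.array(a)/4.8+[230-.5+.1,160-.5+.1]
top=np.load("top0.npz");sc=np.load("scene0.npz")
base=cast("top",z([[85,48],[42,247],[707,370]]),.008);print("base TL BL BR",base)
tab=cast("top",z([[360,213],[447,222],[435,305],[350,293]]),.05);print("tab",tab,tab.mean(0))
d=base[1]-base[2];print("len",np.linalg.norm(d),np.linalg.norm(base[0]-base[1]));yaw=np.arctan2(-d[0],d[1]);print("yaw",yaw)
g=darkmask(top["p"],(300,200,326,226));print(g,cast("top",[g[0]],.05))
# scene tab corners
zs=lambda a:np.array(a)/4.7+[240-.4,190-.4]
q=cast("scene",zs([[345,110],[412,125],[375,172],[300,145]]),.05);print(q,q.mean(0))
s=cast("scene",zs([[58,155],[630,355],[747,255]]),.004);print("scene base",s)
R=np.array([[np.cos(yaw),-np.sin(yaw)],[np.sin(yaw),np.cos(yaw)]])
for nm,l in(("BL",(-.045,.15)),("TL",(.045,.15)),("BR",(-.045,-.15))):
    i={"TL":0,"BL":1,"BR":2}[nm];print(nm,"origin",base[i,:2]-R@np.array(l))
E
```

```text
base TL BL BR [[ 0.562  -0.1608  0.008 ]
 [ 0.4728 -0.142   0.008 ]
 [ 0.4133 -0.4336  0.008 ]]
tab [[ 0.4802 -0.284   0.05  ]
 [ 0.4756 -0.3208  0.05  ]
 [ 0.4405 -0.315   0.05  ]
 [ 0.4463 -0.2792  0.05  ]] [ 0.4607 -0.2997  0.05  ]
len 0.2976537235193924 0.09115187300488228
yaw -0.2013522319295245
(array([312.0337, 214.8374]), array([302, 205,  21,  21, 326], dtype=int32), ((311.9615478515625, 214.6923370361328), (17.846567153930664, 18.238800048828125), 11.309932708740234)) [[ 0.4577 -0.2987  0.05  ]]
[[ 0.4796 -0.288   0.05  ]
 [ 0.4775 -0.3195  0.05  ]
 [ 0.435  -0.3229  0.05  ]
 [ 0.4445 -0.2851  0.05  ]] [ 0.4591 -0.3039  0.05  ]
scene base [[ 0.4739 -0.1462  0.004 ]
 [ 0.4175 -0.4346  0.004 ]
 [ 0.5047 -0.454   0.004 ]]
BL origin [ 0.4869 -0.298 ]
TL origin [ 0.4879 -0.2987]
BR origin [ 0.4874 -0.2957]
```

```bash
python3 -m inch '[0,0,1.0,23.8,28.8,-2,-1,0,0,1.0,23.8,28.8,-2,-1,0,0,1.0,23.8,28.8,-2,-1,0,0,1.0,23.8,28.8,-2,-1,0,0,1.0,23.8,28.8,-2,-1,0,0,1.0,23.8,28.8,-2,-1,0,0,1.0,23.8,28.8,-2,-1,0,0,1.0,23.8,28.8,-2,-1,0,0,1.0,23.8,28.8,-2,-1,0,0,1.0,23.8,28.8,-2,-1,0,0,1.0,23.8,28.8,-2,-1,0,0,1.0,23.8,28.8,-2,-1]' 40
python3 - <<'E'
from h import *
s=bot.observe();print({k:np.round(s[k],4).tolist() for k in("time_s","tool_pos","ee_rot","force","finger_gap")})
# carriage -y end from zoom, top edge z=.04
z=lambda a:np.array(a)/4.8+[229.6,159.6]
R=np.array([[.98,.2],[-.2,.98]]).T # rows: local axes
q=cast("top",z([[478,240],[465,320]]),.04)[:,:2]-[.4872,-.2975]
ex=np.array([.98,-.2]);ey=np.array([.2,.98]);print("carriage -y end local y",q@ey,q@ex)
E
```

```text
time_s: 1.1
tool_pos: [0.4606, -0.2961, 0.2835]
ee_rot: [[0.204, 0.979, -0.001], [0.979, -0.204, 0.0], [-0.0, -0.001, -1.0]]
force: [-0.7, 0.2, -0.5]
finger_gap: -0.002
{'time_s': 1.1, 'tool_pos': [0.4606, -0.2961, 0.2835], 'ee_rot': [[0.2044, 0.9789, -0.001], [0.9789, -0.2044, 0.0], [-0.0002, -0.001, -1.0]], 'force': [-0.6758, 0.2325, -0.4608], 'finger_gap': -0.0022}
carriage -y end local y [-0.03940393 -0.04005977] [-0.01072537 -0.04539755]
```

```bash
python3 -m inch '[0,0,0,0,0,-4,-1,0,0,0,0,0,-8,-1,0,0,0,0,0,-12,-1,0,0,0,0,0,-14.5,-1,0,0,0,0,0,-15,-1,0,0,0,0,0,-15,-1,0,0,0,0,0,-15,-1]'
python3 - <<'E'
from h import *
for n,b in(("top",(250,150,380,250)),("scene",(230,130,420,280))):
    p,d=cams.grab_frame(n);x0,y0,x1,y1=b;f=min(780/(x1-x0),580/(y1-y0));cv2.imwrite(f"pics/{n}1.png",cv2.resize(p[y0:y1,x0:x1,::-1],None,fx=f,fy=f,interpolation=cv2.INTER_CUBIC))
E
```

```text
time_s: 1.68
tool_pos: [0.4611, -0.2971, 0.135]
ee_rot: [[0.206, 0.979, 0.001], [0.979, -0.206, -0.001], [-0.001, 0.001, -1.0]]
force: [1.2, 1.0, 0.8]
finger_gap: 0.001
```

View pics/scene1.png

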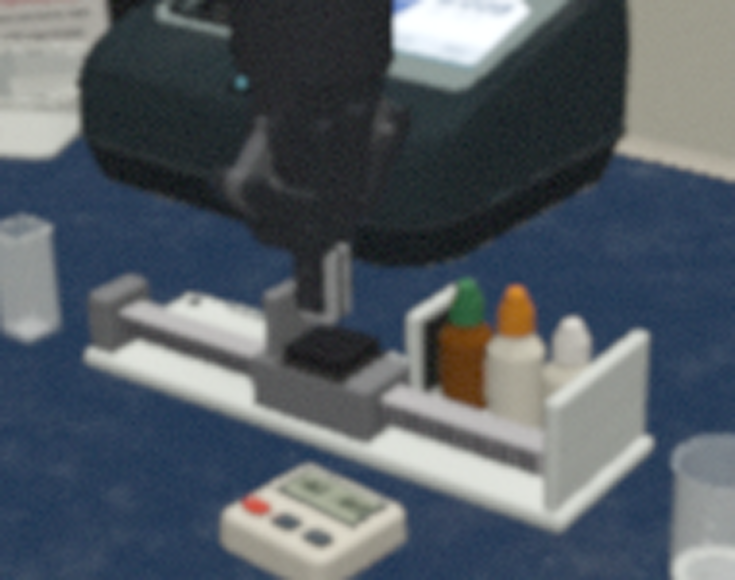

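View pics/top1.png

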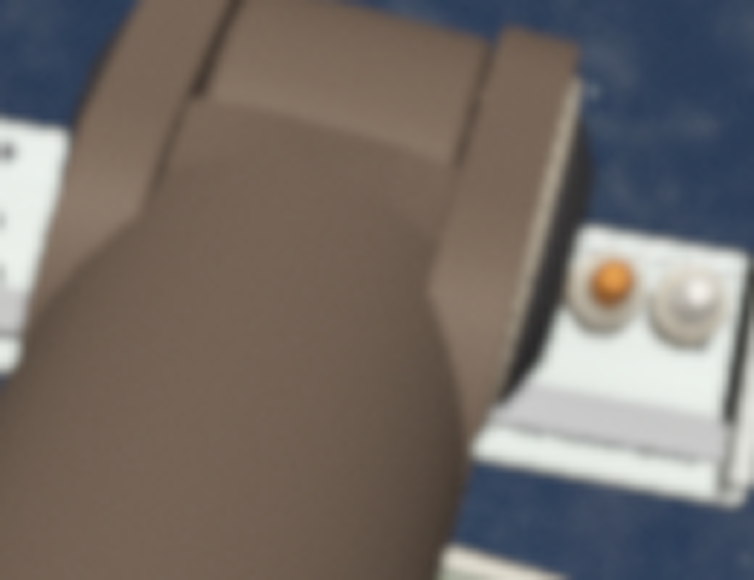

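The scene view shows the shut fingertips ending at zoom (325, 315), just above the tab at (333, 350). In the top view the arm hides the tab. I'll check the lateral placement by projection.

```bash
python3 - <<'E'
from h import *
c=cams.get_calibration("scene");K=np.array([[c["fx"],0,c["cx"]],[0,c["fy"],c["cy"]],[0,0,1]]);R=np.array(c["rotation"]).T;t=-R@np.array(c["position"])
ex=np.array([.979,-.204,0]);ey=np.array([.204,.979,0])
def P(X):
    q=cv2.projectPoints(np.array([X]),cv2.Rodrigues(R)[0],t,K,np.array(c["distortion"]))[0].ravel();return (q-[230,130]+.4)*3.87
b=np.array([.4611,-.2971,.062])
for z in(.062,.072):
  for sx in(-.0145,.0145):
    for sy in(-.011,.011):print(z,sx,sy,P(b+sx*ex+sy*ey+[0,0,z-.062]))
print("tab",P([.4605,-.300,.05]))
o=np.array([.4605,-.300,0])
print("rest face top corners",P(o+.022*ey-.017*ex+[0,0,.074]),P(o+.022*ey+.017*ex+[0,0,.074]))
print("tab corners",[P(o+a*ey*.018+b_*ex*.017+[0,0,.05]).round() for a in(-1,1) for b_ in(-1,1)])
E
```

```text
0.062 -0.0145 -0.011 [321.50030399 336.30435486]
0.062 -0.0145 0.011 [285.7897589  324.97532748]
0.062 0.0145 -0.011 [357.65329487 314.1159666 ]
0.062 0.0145 0.011 [322.30449576 303.36872606]
0.072 -0.0145 -0.011 [320.74853204 317.60152886]
0.072 -0.0145 0.011 [284.86678717 306.48242712]
0.072 0.0145 -0.011 [357.10200596 295.76221067]
0.072 0.0145 0.011 [321.58511521 285.21795585]
tab [327.5520723 342.8982902]
rest face top corners [268.55195362 300.64801561] [311.79818305 276.03605529]
tab corners [array([336., 366.]), array([378., 339.]), array([277., 347.]), array([320., 321.])]
```

```bash
python3 -m inch '[0,0,0,0,0,-0.3,-1,0,0,0,0,0,-0.6,-1,0,0,0,0,0,-0.9,-1,0,0,0,0,0,-1.1,-1,0,0,0,0,0,-1.3,-1,0,0,0,0,0,-1.5,-1,0,0,0,0,0,-1.5,-1,0,0,0,0,0,-1.5,-1]'
```

```text
time_s: 2.45
tool_pos: [0.4611, -0.2959, 0.1194]
ee_rot: [[0.204, 0.979, 0.0], [0.979, -0.204, -0.0], [-0.0, 0.0, -1.0]]
force: [-1.8, 0.5, 7.2]
finger_gap: -0.003
```

```bash
python3 -m inch '[0,0,0,0,0,-0.1,-1,0,0,0,0,0,-0.2,-1,0,0,0,0,0,-0.3,-1,0,0,0,0,0,-0.35,-1,0,0,0,0,0,-0.35,-1,0,0,0,0,0,-0.35,-1]'
```

```text
time_s: 2.95
tool_pos: [0.4611, -0.2959, 0.1161]
ee_rot: [[0.204, 0.979, 0.0], [0.979, -0.204, -0.0], [-0.0, 0.0, -1.0]]
force: [-2.1, 0.8, 8.8]
finger_gap: 0.001
```

```bash
python3 -m inch '[0,0,0,0.05,0.24,-0.05,-1,0,0,0,0.1,0.49,-0.05,-1,0,0,0,0.15,0.73,-0.05,-1,0,0,0,0.2,0.98,-0.05,-1,0,0,0,0.27,1.3,-0.05,-1,0,0,0,0.35,1.7,-0.05,-1,0,0,0,0.45,2.2,-0.05,-1,0,0,0,0.56,2.7,-0.05,-1,0,0,0,0.62,3.0,-0.05,-1,0,0,0,0.62,3.0,-0.05,-1]'
python3 - <<'E'
from h import *
for n,b in(("scene",(230,130,420,280)),):
    p,d=cams.grab_frame(n);x0,y0,x1,y1=b;f=3.87;cv2.imwrite(f"pics/{n}2.png",cv2.resize(p[y0:y1,x0:x1,::-1],None,fx=f,fy=f,interpolation=cv2.INTER_CUBIC))
E
```

```text
time_s: 3.78
tool_pos: [0.4673, -0.2656, 0.1156]
ee_rot: [[0.204, 0.979, 0.0], [0.979, -0.204, -0.001], [-0.001, 0.0, -1.0]]
force: [-3.6, 2.0, 9.9]
finger_gap: 0.0
```

View pics/scene2.png

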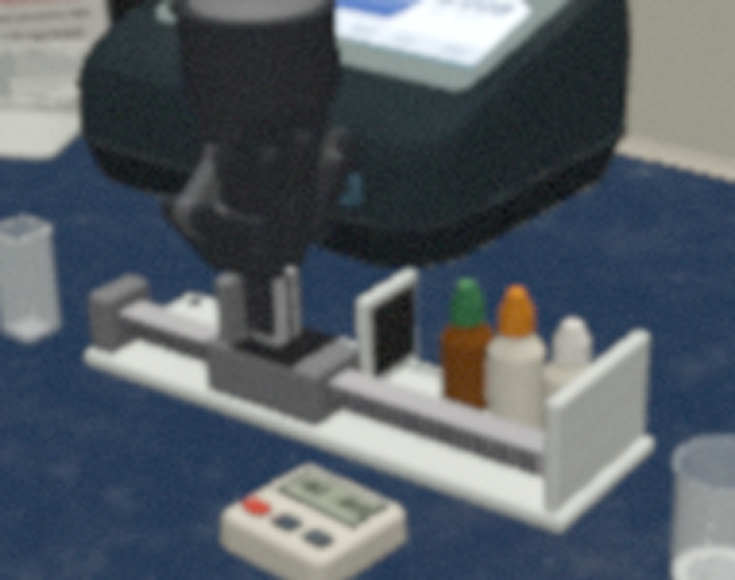

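The carriage has slid open: its lower left corner moved from (255, 400) to (212, 375). The tab is still held down and the bottles are standing. I'll keep going.

```bash
python3 -m inch '[0,0,0,0.08,0.4,0,-1,0,0,0,0.16,0.8,0,-1,0,0,0,0.25,1.2,0,-1,0,0,0,0.33,1.6,0,-1,0,0,0,0.42,2.0,0,-1,0,0,0,0.5,2.4,0,-1,0,0,0,0.58,2.8,0,-1,0,0,0,0.67,3.2,0,-1,0,0,0,0.75,3.6,0,-1,0,0,0,0.81,3.9,0,-1,0,0,0,0.81,3.9,0,-1]'
python3 - <<'E'
from h import *
for n,b in(("scene",(230,130,420,280)),):
    p,d=cams.grab_frame(n);x0,y0,x1,y1=b;f=3.87;cv2.imwrite(f"pics/{n}3.png",cv2.resize(p[y0:y1,x0:x1,::-1],None,fx=f,fy=f,interpolation=cv2.INTER_CUBIC))
E
```

```text
time_s: 4.75
tool_pos: [0.4753, -0.2266, 0.1156]
ee_rot: [[0.204, 0.979, -0.0], [0.979, -0.204, -0.001], [-0.001, -0.0, -1.0]]
force: [-3.2, 0.8, 9.1]
finger_gap: 0.001
```

View pics/scene3.png

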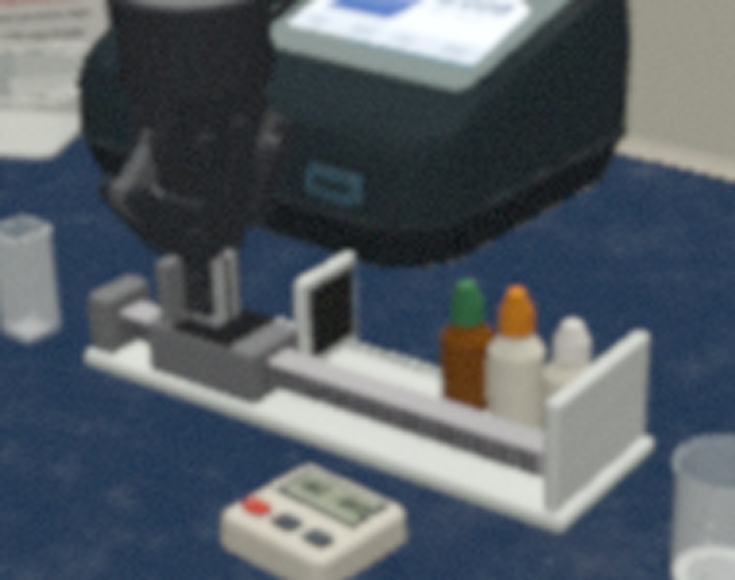

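The carriage's left end is at (155, 365) and the stop's near face at about (120, 345), which leaves roughly 2 cm.

```bash
python3 -m inch '[0,0,0,0.06,0.3,0,-1,0,0,0,0.12,0.6,0,-1,0,0,0,0.19,0.9,0,-1,0,0,0,0.25,1.2,0,-1,0,0,0,0.29,1.4,0,-1,0,0,0,0.33,1.6,0,-1,0,0,0,0.33,1.6,0,-1]'; python3 -m inch '[0,0,0,0.03,0.15,0,-1,0,0,0,0.06,0.3,0,-1,0,0,0,0.08,0.4,0,-1,0,0,0,0.08,0.4,0,-1]'
```

```text
time_s: 5.38
tool_pos: [0.4785, -0.2109, 0.1155]
ee_rot: [[0.204, 0.979, -0.0], [0.979, -0.204, -0.001], [-0.001, -0.0, -1.0]]
force: [-3.7, -0.4, 8.9]
finger_gap: 0.002
time_s: 5.72
tool_pos: [0.4792, -0.2071, 0.1155]
ee_rot: [[0.205, 0.979, -0.0], [0.979, -0.205, -0.001], [-0.001, -0.0, -1.0]]
force: [-3.4, 0.7, 9.6]
finger_gap: 0.004
```

```bash
python3 -m inch '[0,0,0,0.03,0.15,0,-1,0,0,0,0.06,0.3,0,-1,0,0,0,0.08,0.4,0,-1,0,0,0,0.08,0.4,0,-1]';python3 - <<'E'
from h import *
for n,b in(("scene",(230,160,330,250)),):
    p,d=cams.grab_frame(n);x0,y0,x1,y1=b;f=6.4;cv2.imwrite(f"pics/{n}4.png",cv2.resize(p[y0:y1,x0:x1,::-1],None,fx=f,fy=f,interpolation=cv2.INTER_CUBIC))
E
```

```text
time_s: 6.05
tool_pos: [0.4801, -0.2031, 0.1155]
ee_rot: [[0.205, 0.979, -0.0], [0.979, -0.205, -0.001], [-0.001, -0.0, -1.0]]
force: [-2.7, 0.2, 9.4]
finger_gap: 0.002
```

View pics/scene4.png

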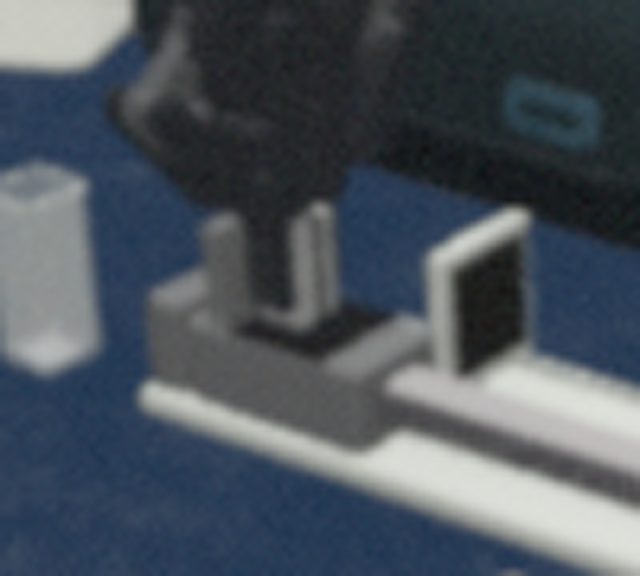

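The carriage now appears to meet the end stop at about (190, 330). I'll press on in small steps until the force shows hard contact.

```bash
python3 -m inch '[0,0,0,0.03,0.15,0,-1,0,0,0,0.06,0.3,0,-1,0,0,0,0.06,0.3,0,-1]';python3 -m inch '[0,0,0,0.03,0.15,0,-1,0,0,0,0.06,0.3,0,-1,0,0,0,0.06,0.3,0,-1]'
```

```text
time_s: 6.35
tool_pos: [0.4807, -0.2001, 0.1155]
ee_rot: [[0.205, 0.979, -0.0], [0.979, -0.205, -0.001], [-0.001, 0.0, -1.0]]
force: [-3.3, -1.3, 9.1]
finger_gap: -0.001
time_s: 6.6
tool_pos: [0.4811, -0.198, 0.1156]
ee_rot: [[0.205, 0.979, -0.0], [0.979, -0.205, -0.002], [-0.002, 0.0, -1.0]]
force: [-3.7, -2.4, 8.9]
finger_gap: 0.0
```

```bash
python3 -m inch '[0,0,0,0.02,0.1,0,-1,0,0,0,0.04,0.2,0,-1,0,0,0,0.04,0.2,0,-1]';python3 -m inch '[0,0,0,0.02,0.1,0,-1,0,0,0,0.04,0.2,0,-1,0,0,0,0.04,0.2,0,-1]'
```

```text
time_s: 6.85
tool_pos: [0.4815, -0.197, 0.1157]
ee_rot: [[0.206, 0.979, -0.0], [0.979, -0.206, -0.003], [-0.003, 0.001, -1.0]]
force: [-3.9, -5.0, 9.2]
finger_gap: -0.003
time_s: 7.1
tool_pos: [0.4821, -0.1952, 0.1158]
ee_rot: [[0.206, 0.979, 0.001], [0.978, -0.206, -0.003], [-0.003, 0.001, -1.0]]
force: [-2.3, -6.7, 9.9]
finger_gap: -0.0
```

```bash
python3 -m inch '[0,0,0,0.03,0.15,0,-1,0,0,0,0.06,0.3,0,-1,0,0,0,0.06,0.3,0,-1]';python3 -m inch '[0,0,0,0.03,0.15,0,-1,0,0,0,0.06,0.3,0,-1,0,0,0,0.06,0.3,0,-1]';python3 - <<'E'
from h import *
for n,b in(("scene",(230,160,330,250)),):
    p,d=cams.grab_frame(n);x0,y0,x1,y1=b;f=6.4;cv2.imwrite(f"pics/{n}5.png",cv2.resize(p[y0:y1,x0:x1,::-1],None,fx=f,fy=f,interpolation=cv2.INTER_CUBIC))
E
```

```text
time_s: 7.35
tool_pos: [0.483, -0.1922, 0.1159]
ee_rot: [[0.206, 0.979, 0.001], [0.979, -0.206, -0.003], [-0.003, 0.002, -1.0]]
force: [-1.6, -6.1, 9.7]
finger_gap: 0.002
time_s: 7.6
tool_pos: [0.4832, -0.1916, 0.1159]
ee_rot: [[0.208, 0.978, 0.001], [0.978, -0.208, -0.006], [-0.006, 0.002, -1.0]]
force: [-2.8, -13.6, 7.4]
finger_gap: 0.003
```

View pics/scene5.png

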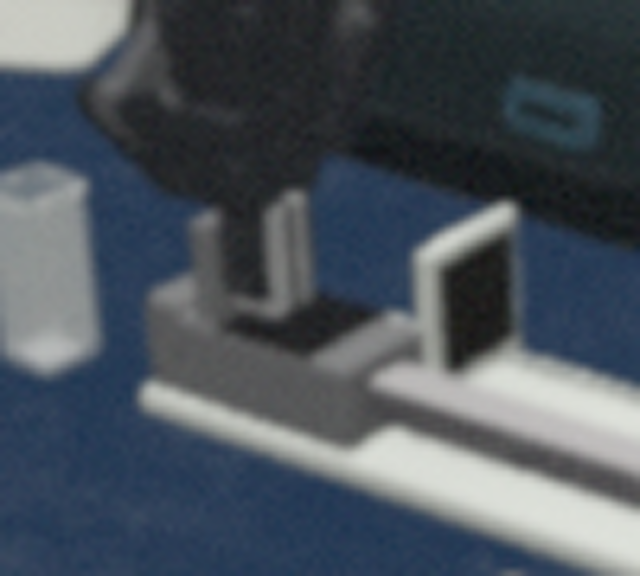

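```bash
python3 -m inch '[0,0,0,0.02,0.1,-0.05,-1,0,0,0,0.04,0.2,-0.05,-1,0,0,0,0.04,0.2,-0.05,-1,0,0,0,0.04,0.2,-0.05,-1]'
```

```text
time_s: 7.98
tool_pos: [0.4832, -0.1914, 0.1159]
ee_rot: [[0.21, 0.978, 0.001], [0.978, -0.21, -0.008], [-0.007, 0.002, -1.0]]
force: [-4.8, -18.7, 12.6]
finger_gap: -0.004
```

The contact is hard: 0.2 mm of motion for 19 N. The jaw is against the stop, so I'll lift straight up while keeping the slight push.

```bash
python3 -m inch '[0,0,0,0,0,0.3,-1,0,0,0,0,0,0.6,-1,0,0,0,0,0,1.0,-1,0,0,0,0,0,1.5,-1,0,0,0,0,0,2.0,-1,0,0,0,0,0,3.0,-1,0,0,0,0,0,5,-1,0,0,0,0,0,8,-1,0,0,0,0,0,11,-1,0,0,0,0,0,14,-1,0,0,0,0,0,16,-1,0,0,0,0,0,16,-1]'
python3 -m inch '[0,0,0,-4,-4,4,-1,0,0,0,-8,-8,5,-1,0,0,0,-12,-12,6,-1,0,0,0,-14,-16,6,-1,0,0,0,-16,-20,6,-1,0,0,0,-18,-24,6,-1,0,0,0,-18,-28,6,-1,0,0,0,-18,-30,6,-1,0,0,0,-18,-30,6,-1,0,0,0,-18,-30,6,-1]'
python3 - <<'E'
from h import *
for n,b in(("top",(190,150,440,290)),("scene",(220,150,440,300))):
    p,d=cams.grab_frame(n);np.savez(n+"6.npz",p=p,d=d);x0,y0,x1,y1=b;f=min(790/(x1-x0),590/(y1-y0));cv2.imwrite(f"pics/{n}6.png",cv2.resize(p[y0:y1,x0:x1,::-1],None,fx=f,fy=f,interpolation=cv2.INTER_CUBIC))
E
```

```text
time_s: 8.98
tool_pos: [0.4856, -0.1852, 0.2788]
ee_rot: [[0.205, 0.979, 0.007], [0.979, -0.205, -0.003], [-0.001, 0.007, -1.0]]
force: [0.5, -0.5, 0.7]
finger_gap: -0.0
time_s: 9.82
tool_pos: [0.2993, -0.4915, 0.3329]
ee_rot: [[0.213, 0.977, -0.003], [0.977, -0.213, -0.002], [-0.003, -0.002, -1.0]]
force: [-0.5, 0.0, -0.3]
finger_gap: 0.001
```

View pics/scene6.png

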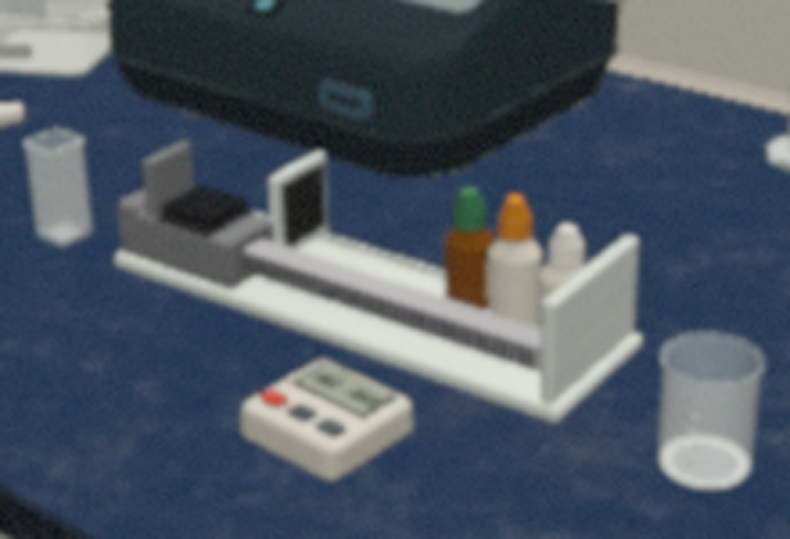

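View pics/top6.png

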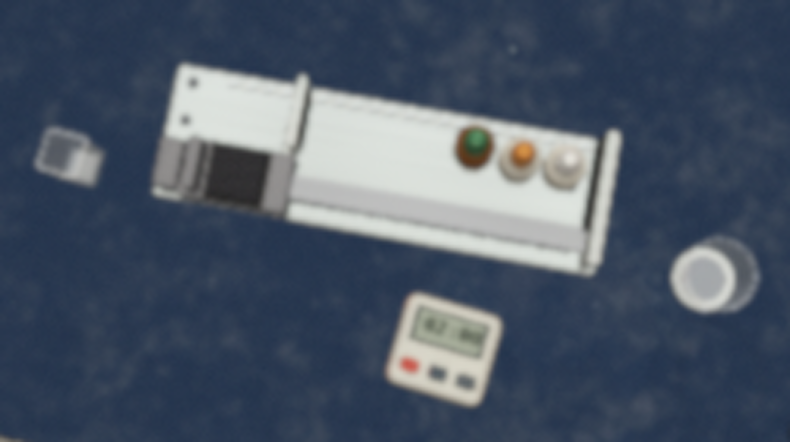

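Both views show the carriage against the end stop, the tab up, three bottles standing, and the cell, timer and beaker in place. One numeric check before handing in.

```bash
python3 - <<'E'
from h import *
a=np.load("top0.npz");b=np.load("top6.npz")
g0=darkmask(a["p"],(300,200,326,226));g1=darkmask(b["p"],(253,194,276,216))
t0=cast("top",[g0[0]],.05)[0];t1=cast("top",[g1[0]],.05)[0];print(g0[1],g1[1],t0,t1,np.linalg.norm(t1-t0),t1[:2]-t0[:2])
zz=lambda q:np.array(q)/3.16+[190-.35,150-.35]
q=cast("top",zz([[296,155],[286,217]]),.04)[:,:2]-[.4872,-.2975];print("carriage -y end local",q@[.2,.98])
df=cv2.absdiff(a["p"],b["p"]).max(2)>45
for n,(x0,y0,x1,y1) in dict(cell=(198,186,226,212),beaker=(398,222,434,254),timer=(308,240,352,282),bottles=(335,183,378,215)).items():print(n,df[y0:y1,x0:x1].sum(), cv2.phaseCorrelate(*[np.float32(cv2.cvtColor(i["p"],7)[y0:y1,x0:x1]) for i in(a,b)])[0])
E
```

```text
[302 205  21  21 326] [255 196  20  20 318] [ 0.45770327 -0.29870206  0.05      ] [ 0.47769106 -0.20203586  0.05      ] 0.09871102589244744 [0.01998779 0.0966662 ]
carriage -y end local [0.05755391 0.05615052]
cell 0 (0.01782111462767233, 0.4921384926621748)
beaker 0 (0.09024711151224452, 0.12599285268773208)
timer 0 (0.45792524178829197, 0.49152526573668)
bottles 3 (0.4614024103193586, 0.07967320323271743)
```

```bash
python3 -c "
from station import order
print(order.close_job())"
```

```text
the job is handed in; nothing more can be done
None
```

The bottle holder is open: the jaw is fully home against the end stop, the tab has sprung back up, and the job was handed in at about 10 s.

- **How it was done:** With the shut fingertips I pressed the tab about 7 mm down. I then slid the jaw along its bar until it hit hard resistance (about 19 N, 0.2 mm of give). Finally I lifted straight up and moved the arm clear.
- **Jaw position:** The tab moved about 99 mm. The carriage's far end works out at about y = 0.130 m on the holder, level with the end stop's face. I did not read the joint itself, so "fully home" rests on this measurement, the hard stop and the pictures.
- **Bottles and bystanders:** The last pictures show the three bottles standing in place. Comparing the top pictures before and after showed essentially no change at the cell, beaker, timer or bottles. A second image-shift check gave offsets of up to 0.5 pixel, which I take as noise.
- **Slip before the stop:** Near the end, the finger slipped about 5 mm over the tab before it met the thumb rest. Until then the jaw was being dragged by friction on the tab rather than pushed at the rest.

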